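# Swap a water filter's transit plug for its push-fit spout

### The job

Get the table-top water filter ready to pour: hold down the release collar round the white plug in its outlet fitting until the plug springs up, lift the plug out and put it in the bowl. Then take the washed steel spout from the wooden drying block and push it down into the fitting until it locks and is fully home on its stop, with its arm pointing out over the glass on the drip tray, and without letting go give it a firm tug upward, about 10 N, to prove that it holds before you let go. The fitting is plastic inside: press and pull with no more than about 20 N (more than 35 N breaks it), and do not knock over or shift the glass, bowl, mug or spice jar.

Things in the scene. Friction and masses are not known exactly. Their poses are not given: they have to be found in the camera images.
- filter_unit: Fixed table-top water filter, 272 x 106 mm: white housing 60 mm high; behind it, 62 to 132 mm along +x, a clear tank, 105 mm high; in front, along -x, a low drip tray, top 14 mm up, with the glass. Origin: on the work surface under the axis of the upright steel outlet fitting on the housing; z up; -x roughly faces the robot.
- fitting_mouth (a point): On the fitting's axis, 100 mm above the unit's origin: centre of the top face of the collar when it is up. Axes as the unit. The fitting below is a steel barrel 43 mm across, its top at 89.5 mm, with an upright bore of 17.5 mm. Four sprung catches hidden in the bore, 26 to 30 mm below this point, hold the groove of a foot pushed in; their depth differs by up to 2.5 mm either way.
- fitting_core: Hidden inside of the fitting: catches, valve and hard stop. Origin under the fitting's axis, nominally at the unit's origin but really up to 2.5 mm higher or lower. From it: catches at 70 to 74 mm, stop for a foot at 60 mm. Pushing in takes 7 N, more if it rubs; at 62 mm the catches snap into the groove and the collar, dipped 3 mm as they spread, jumps up. 2 mm of up-and-down play remain.
- collar (a joint): Release collar, a grey ridged ring 48 mm across with a 19 mm hole; flange 6 mm thick. In m: 0 up, 0.005 fully down (hard stop); sprung (4 N to start, 9 N fully down). From about 0.003 on it draws the catches back and frees the foot. Press anywhere on its top, e.g. with the fingertips on both sides of the plug. Held down, nothing locks.
- valve (a joint): Damped sprung valve at the bottom of the bore, hidden, under the foot. In m: 0 up, 0.010 with a foot locked and at the top of its play, 0.012 down on the stop; pushes up with 2 N when up, 4 N when down. When the collar is held down it lifts the freed foot 10 mm within half a second; the foot then stays standing loosely in the fitting.
- plug: Loose white plastic pin, 16 mm in diameter, 75 mm long, 50 g. Origin: centre of its foot; z to its top. Starts locked upright in the fitting, foot at 62 mm (2.5 mm more or less), about 37 mm standing above the collar. Its lowest 15 mm are a cone and a groove. Freed, it rises 10 mm and can be pinched and lifted out (28 mm still in the fitting).
- plug_middle (a point): Middle of the plug, on its axis 37.5 mm above its foot.
- spout: Loose steel spout, 60 to 110 g: straight tube 16 mm in diameter, 112 mm long, with an arm 12 mm thick that leaves it along local -x at 83 mm, reaches 90 mm and bends down. Origin: centre of the foot; z to the top. Foot as the plug's: coned from 11 to 16 mm in 5 mm, groove at 8 to 15 mm. Starts upright in the drying block, foot 12 mm above the work surface.
- spout_grip (a point): On the spout's axis 99 mm above its foot, axes as the spout: a point to pinch it from above, fingers closing along local y on the two sides of the arm. The tube is clear of the arm from 96 to 112 mm; beside the arm it is 2 mm wider than the arm on each side.
- spout_outlet (a point): End of the spout's arm, 90 mm along local -x of the spout and 53 mm above its foot; belongs above the glass.
- drainer: Fixed light wooden drying block 84 x 84 mm (foot 92 x 92 mm), 42 mm high; four round wells 17 mm wide and 30 mm deep, at 20 mm along x and y from its middle. The spout stands in the well at local +x, +y. Origin: middle, on the work surface. Stands to the left or right of the filter, the bowl on the other side.
- bowl: Loose small plain white bowl, 115 mm across the rim, 58 mm high, inner floor 9 mm up and about 50 mm across. Origin: centre of its underside.
- glass: Loose drinking glass, 76 mm in diameter, 86 mm high, on the drip tray, about 105 mm along local -x from the unit's origin. Origin: centre of its underside.
- mug: Loose white dotted mug, 82 mm wide, 91 mm high, with a handle; a bystander. Origin: centre of its underside.
- spice_jar: Loose spice jar, 44 mm in diameter, 96 mm high; a bystander. Origin: centre of its underside.

How it is judged:
On the way, in this order (a step that is already met when the one before it is completed fails the run):
1. the plug is in the bowl and has been let go (horizontal distance between plug_middle and bowl below 0.05 m and height (world z) of plug_middle below 0.07 m and contact force between the fingers and plug below 0.1 N), for 0.2 s.
2. the spout is pushed fully home: locked, the collar up again, its foot down on the stop (valve pushed down by more than 11.2 mm) (z of spout in the frame of filter_unit below 0.066 m and horizontal distance between spout and fitting_mouth below 0.004 m and angle between spout's own z axis and vertical below 0.08 rad and value of joint collar below 0.0015 m and value of joint valve above 0.0112 m), for 0.1 s.
3. still held, the locked spout is tugged upward to the top of its play with about 6 N or more (12 N in all between spout and fitting core, of which the valve's spring makes 6) and does not come out (z of spout in the frame of filter_unit below 0.066 m and horizontal distance between spout and fitting_mouth below 0.004 m and angle between spout's own z axis and vertical below 0.08 rad and value of joint collar below 0.0015 m and contact force between the fingers and spout above 1 N and contact force between spout and fitting_core above 12 N and value of joint valve below 0.0108 m), for 0.1 s.
At the end, for the whole second after the job is handed in: Spout locked upright in the fitting (foot below 66 mm, within 4 mm of the axis, tilt under 4.5 degrees, collar up within 1.5 mm), its outlet over the tray and within 42 mm of the glass's middle; plug's middle within 50 mm of the bowl's and below 70 mm; both at rest, glass upright (z of spout in the frame of filter_unit below 0.066 m and horizontal distance between spout and fitting_mouth below 0.004 m and angle between spout's own z axis and vertical below 0.08 rad and value of joint collar below 0.0015 m and x of spout_outlet in the frame of filter_unit below -0.078 m and horizontal distance between spout_outlet and glass below 0.042 m and linear speed of each of spout, plug below 0.02 m/s and horizontal distance between plug_middle and bowl below 0.05 m and height (world z) of plug_middle below 0.07 m and angle between glass's own z axis and vertical below 0.1 rad); the robot touches nothing.
It fails at once if the fitting and the spout press on each other with more than 35 N (contact force between spout and filter_unit above 35 N or contact force between spout and fitting_core above 35 N).
It fails at once if the plug is pulled or pressed against the fitting with more than 35 N (contact force between plug and filter_unit above 35 N or contact force between plug and fitting_core above 35 N).
It fails at once if the arm or fingers press on the filter unit or its collar with more than 35 N (contact force between any of the fingers, the arm and filter_unit above 35 N).
It fails at once if the glass is shifted by more than 20 mm or tipped (distance of glass from where it was at the start of the episode above 0.02 m or angle between glass's own z axis and vertical above 0.3 rad).
It fails at once if the bowl is shifted by more than 40 mm, or the mug or spice jar by more than 20 mm (distance of bowl from where it was at the start of the episode above 0.04 m or distance of any of mug, spice_jar from where it was at the start of the episode above 0.02 m).
It also fails if it takes over 64 s, if anything falls off the work surface, if the arm or the gripper's body presses on something with over 40 N, if the wrist force passes 120 N, or if a joint passes its speed limit or range.

### The arm

A 6-joint arm with a two-finger parallel gripper is mounted at the origin on a cart in front of the work surface, level with it; the furniture and walls round the work are solid. World frame = base frame: x ahead of the robot, y to its left, z up, the work surface at z = 0. Lengths are in m, angles in rad, forces in N, time in s.
With the tool pointing down it reaches from about 0.375 to 0.975 m from the base axis. Payload 3.8 kg.
Tool frame: the origin (TCP) lies midway between the tips of the shut fingers; the grasp point (between the pads) lies 19 mm behind it; z points along the fingers, y is the line along which they close (so a half turn about z gives the same grasp; the last joint's range is limited). The gripper opens to 85 mm and grips with 20 to 120 N. Pads are 22 mm wide; open, the fingers measure 114 mm over their backs; the gripper's body (76 mm by 85 mm) begins 54 mm behind the grasp point. The pads swing forward as they close: fully open they stand 13 mm farther back than shut.
Start: joints at [-1.173, 0.264, 1.604, -0, 1.274, -0.037], TCP at [0.284, -0.612, 0.231] pointing down, gripper open.
Joint ranges: [-2.63, 2.63], [-0.94, 2.18], [0.31, 2.57], [-1.31, 4.45], [0, 2.66], [-2.55, 2.55]. Speed limits (rad/s): [2.57, 2.57, 3.14, 3.14, 3.14, 3.14].

### API

Orientations are given as a rotation vector (axis times angle).
In Python, from workcell import bot gives the robot as it stands.
- The arm moves only by the tool jog_arm, never from a script. Its argument "motion" is a list of rows, each a list of 5 numbers: the opening, from -1 (shut) to 1 (fully open), then the shift along the tool's x, y, z in mm, then the turn about the tool's z in degrees. In form: [[claw, x, y, z, twist], ...]. A call has 1 to 10 rows; each row shifts and turns the commanded pose from where the row before left it, along the tool's axes as they then stand; what a row does not reach is not made up. A row lasts 1/12 s, in which the tool goes at most 41.7 mm and 7.16 degrees, less where a joint would pass 70% of its speed; a pose out of reach is approached as far as the arm can. A call with a gripper value outside its range is refused whole. The fingers move at their own pace and stop on an object; "force" is the grip in N (left out, the last holds). Time passes only in rows, so rows that do not move let the fingers close. It gives the time, the measured TCP pose, the force, the opening and the grip force at its end, in the units of the state.
- bot.read_state(): the state, without advancing time (a new reading comes with each control period).
- bot.read_camera(name): name is "side" or "top" or "wrist"; returns (picture, depth): 400x640x3 uint8, red, green, blue; 400x640 float32, m along the optical axis (not along the pixel's ray), 0 where there is no reading.
- bot.get_calibration(name): a dict with "vfov" (degrees; the focal length in pixels is half the picture's height over the tangent of half this angle, whatever the lens; pixels are square), "cx", "cy" (the principal point, pixels), "rvec" (rotation vector, rad) and "tvec" (3), from world to camera coordinates, as OpenCV has them; the wrist camera has in their place "tool_from_camera" (4x4, takes a point from camera to tool coordinates, whose origin is the TCP and whose axes are the flange's). Camera axes: x right, y down, z forward; pixel columns grow to the right and rows downward; lengths in m; the calibration is good to about 2 mm. A picture is of the moment at which its call begins: read the wrist's pose just before it. get_calibration takes no time and is no camera call.
- bot.finish_job(): hands the job in; it is judged then, once.
The state is a dict: "time": time; "q": joint angles; "joint_vel": joint speeds; "joint_torque": joint torques, N m; "tool_pos": TCP position; "tcp_rot": TCP orientation; "wrist_force": force on the tool from outside, world axes, zero at the start; "torque": the same for the moment, N m; "width": opening from 0.0 (shut) to 1.0 (fully open); "grip_force": force on a finger pad.
Only numpy, scipy, OpenCV 4.12 (cv2) and the standard library are available. Lean on these libraries where they do the work, as an engineer would, in place of code of your own. Each camera call takes 0.05 s, during which the arm holds its last target. There are 200 camera calls.

## Working session

There is one attempt and no reset: what is moved stays moved. The work goes in short steps, Python scripts to look and compute and a tool call to move; the robot and the scene stay as the last step left them, time stands still between calls to the robot, and variables do not carry over. Pictures are saved under pics/ and viewed, at most 10 in all, crops included, and the job is handed in when it is done.

Besides the shell and the picture viewer there is one more tool, called as name(argument=value, ...), one argument or row to a line, values as JSON. jog_arm: Moves the arm, as the interface text tells. Its arguments: {"type":"object","properties":{"motion":{"type":"array"},"force":{"type":"number"}},"required":["motion"]}

```bash
mkdir -p pics; cat > h.py <<'E'
import numpy as np, cv2
from scipy.spatial.transform import Rotation as R
from workcell import bot
def cloud(name):
    s=bot.read_state(); im,d=bot.read_camera(name); c=bot.get_calibration(name)
    h,w=d.shape; f=h/2/np.tan(np.radians(c["vfov"])/2)
    v,u=np.mgrid[:h,:w]; P=np.stack([(u-c["cx"])/f*d,(v-c["cy"])/f*d,d],-1)
    if name=="wrist":
        T=np.array(c["tool_from_camera"]); P=P@T[:3,:3].T+T[:3,3]
        P=P@R.from_rotvec(s["tcp_rot"]).as_matrix().T+np.array(s["tool_pos"])
    else:
        P=(P-np.array(c["tvec"]).ravel())@R.from_rotvec(np.array(c["rvec"]).ravel()).as_matrix()
    P[d==0]=np.nan
    return im,P
def save(n,im): cv2.imwrite("pics/"+n+".png",im[...,::-1])
E
python3 - <<'E'
from h import *
for n in ("top","side"):
    im,P=cloud(n); save(n+"0",im); np.save(n+"0.npy",P)
s=bot.read_state(); print(s)
print(R.from_rotvec(s["tcp_rot"]).as_matrix().round(3)); print(bot.get_calibration("top"),bot.get_calibration("wrist"))
E
```

```text
{'time': 0.1, 'q': array([-1.17290821e+00,  2.64704394e-01,  1.60524737e+00, -9.74317555e-06,
        1.27369090e+00, -3.68933038e-02]), 'joint_vel': array([ 0.00045619, -0.00367749, -0.00378987, -0.00023863, -0.00042978,
        0.00067383]), 'joint_torque': array([ 8.45280229e-04, -5.16703856e+01, -3.68591487e+01, -1.14122770e-05,
        6.28323483e-03,  4.13346959e-05]), 'tool_pos': array([ 0.2840612 , -0.61158942,  0.23006324]), 'tcp_rot': array([-3.06568209e+00, -6.77156272e-01,  5.92089432e-04]), 'wrist_force': array([ 0.37291139,  0.09163917, -0.55112865]), 'torque': array([-0.01145572,  0.03555345, -0.01531123]), 'grip_force': 0.0, 'width': 1.0010638818637871}
[[ 0.907  0.421 -0.001]
 [ 0.421 -0.907  0.002]
 [ 0.    -0.002 -1.   ]]
{'vfov': 48.66762482785339, 'cx': 316.5123388493299, 'cy': 206.0083386642716, 'rvec': array([ 2.19898612, -2.17646884,  0.06536796]), 'tvec': array([0.18395665, 0.54762465, 0.94296391])} {'vfov': 67.97636180196136, 'cx': 315.31276093305667, 'cy': 196.2360092702496, 'tool_from_camera': array([[ 2.10244476e-04, -9.62999404e-01, -2.69503437e-01,
         6.95626538e-02],
       [ 9.99998986e-01, -1.77185314e-04,  1.41324214e-03,
        -7.00253572e-05],
       [-1.40870339e-03, -2.69503461e-01,  9.62998390e-01,
        -1.42328263e-01],
       [ 0.00000000e+00,  0.00000000e+00,  0.00000000e+00,
         1.00000000e+00]])}
```

View pics/top0.png

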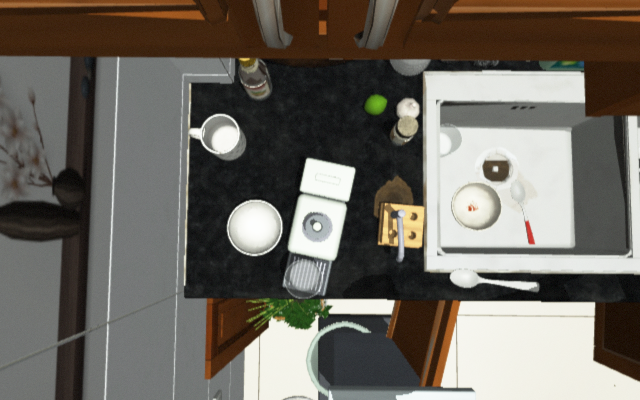

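View pics/side0.png

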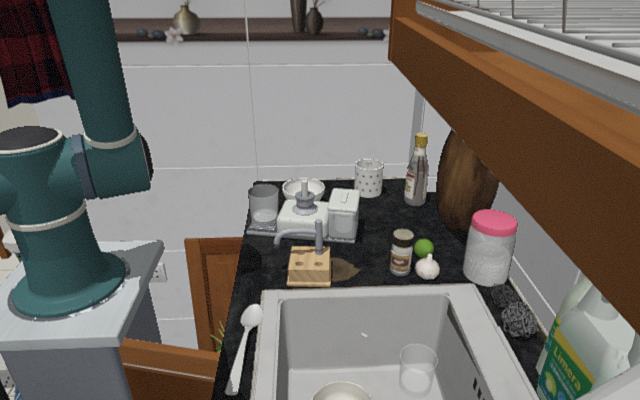

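The top view shows the plug and collar near (318,227), the bowl near (255,227) and the glass on the tray near (305,275). The spout tube is near (400,213) with its arm reaching down to (401,260), the mug is at (222,137) and the jar at (404,130).

```bash
python3 - <<'E'
from h import *
P=np.load("top0.npy"); im=cv2.imread("pics/top0.png")
def reg(u0,u1,v0,v1,z0,z1):
    Q=P[v0:v1,u0:u1].reshape(-1,3); return Q[(Q[:,2]>z0)&(Q[:,2]<z1)]
def show(n,Q): 
    print(n,len(Q),'mean',Q.mean(0).round(4),'min',Q.min(0).round(4),'max',Q.max(0).round(4),'mid',((Q.min(0)+Q.max(0))/2).round(4))
show('plugtop',reg(300,340,205,250,.125,.15))
show('collar',reg(295,345,200,255,.09,.106))
show('spouttop',reg(380,430,195,230,.113,.135))
Q=reg(380,430,195,275,.085,.135);show('spoutall',Q)
for z in (.06,.07,.08,.09,.1,.11):
    q=reg(380,430,195,275,z,z+.01); 
    if len(q): show('sp%.2f'%z,q)
show('bowlrim',reg(222,290,195,260,.048,.065))
show('glass',reg(275,340,250,305,.08,.115))
show('drainer',reg(370,430,200,255,.035,.047))
show('mug',reg(185,250,105,165,.08,.1)); show('jar',reg(385,425,110,150,.085,.1))
H=reg(280,350,190,265,.055,.064).astype(np.float32); r=cv2.minAreaRect(H[:,:2]*1000);print('housing',r)
T=reg(290,365,150,210,.09,.115).astype(np.float32); print('tank',cv2.minAreaRect(T[:,:2]*1000))
D=reg(370,430,200,255,.035,.047).astype(np.float32); print('dr',cv2.minAreaRect(D[:,:2]*1000))
save("topzoom",cv2.resize(im[150:310,210:440],None,fx=3.4,fy=3.4,interpolation=2)[...,::-1])
E
```

```text
plugtop 52 mean [0.4991 0.1885 0.1383] min [0.4926 0.1821 0.134 ] max [0.5059 0.1954 0.1415] mid [0.4992 0.1888 0.1378]
collar 402 mean [0.5003 0.1878 0.1001] min [0.4752 0.1344 0.0928] max [0.5534 0.2117 0.1056] mid [0.5143 0.1731 0.0992]
spouttop 58 mean [0.5262 0.0264 0.1237] min [0.5194 0.0182 0.116 ] max [0.533  0.0338 0.1272] mid [0.5262 0.026  0.1216]
spoutall 338 mean [0.4885 0.025  0.1066] min [0.4348 0.0171 0.085 ] max [0.533  0.0338 0.1272] mid [0.4839 0.0255 0.1061]
sp0.06 9 mean [0.4956 0.0294 0.0651] min [0.4338 0.024  0.0613] max [0.5321 0.0332 0.0683] mid [0.4829 0.0286 0.0648]
sp0.07 19 mean [0.4647 0.0276 0.0739] min [0.4301 0.0189 0.0707] max [0.5333 0.0331 0.079 ] mid [0.4817 0.026  0.0748]
sp0.08 18 mean [0.4601 0.0258 0.0852] min [0.4327 0.0166 0.081 ] max [0.5288 0.0335 0.0888] mid [0.4808 0.025  0.0849]
sp0.09 44 mean [0.467  0.0251 0.0965] min [0.437  0.0171 0.0901] max [0.5324 0.0327 0.1   ] mid [0.4847 0.0249 0.095 ]
sp0.10 220 mean [0.4838 0.0245 0.1048] min [0.4436 0.018  0.1002] max [0.5317 0.0337 0.11  ] mid [0.4876 0.0258 0.1051]
sp0.11 9 mean [0.5057 
[... 314 characters left out ...]
0.3966 0.2144 0.0917]
drainer 1191 mean [0.5063 0.0066 0.0421] min [ 0.4619 -0.0375  0.0353] max [0.5503 0.0524 0.0469] mid [0.5061 0.0074 0.0411]
mug 360 mean [0.6868 0.3944 0.0879] min [0.6453 0.3475 0.08  ] max [0.7249 0.4465 0.0948] mid [0.6851 0.397  0.0874]
jar 380 mean [0.7032 0.0089 0.0954] min [ 0.6831 -0.0121  0.0851] max [0.725  0.0293 0.0998] mid [0.704  0.0086 0.0925]
housing ((495.034912109375, 203.76950073242188), (129.49070739746094, 143.1690216064453), 78.7713394165039)
tank ((594.0374755859375, 168.62850952148438), (101.96562194824219, 70.0542221069336), 78.10484313964844)
dr ((505.8402404785156, 7.2072296142578125), (84.72187042236328, 84.02883911132812), 85.4063720703125)
```

View pics/topzoom.png

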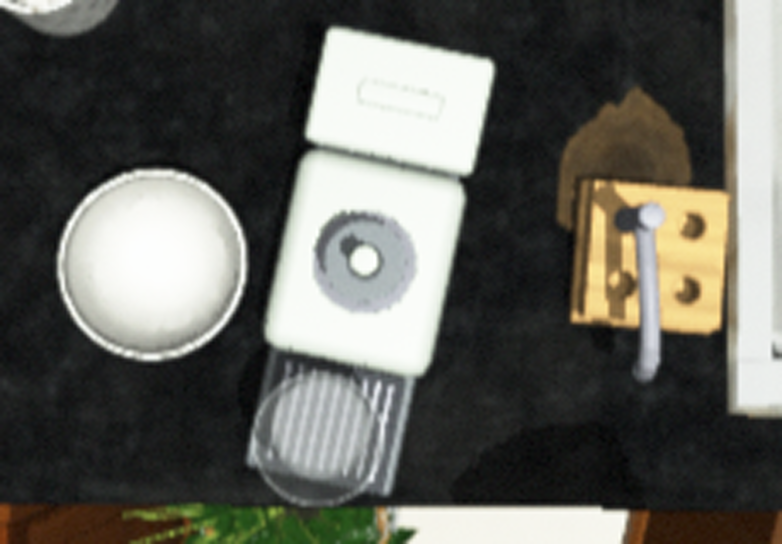

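jog_arm(
  motion=[
    [1,26.5,-31.5,-2,0],
    [1,26.5,-31.5,-2,0],
    [1,26.5,-31.5,-2,0],
    [1,26.5,-31.5,-2,0],
    [1,26.5,-31.5,-2,0],
    [1,26.5,-31.5,-2,0],
    [1,26.5,-31.5,-2,0],
    [1,26.5,-31.5,-2,0],
    [1,26.5,-31.5,-2,0],
    [1,26.5,-31.5,-2,0],
  ],
  force=25,
)

```text
time: 0.93
tool_pos: [0.3917, -0.2128, 0.251]
tcp_rot: [-3.068, -0.677, 0.0]
wrist_force: [2.1, 0.3, 0.2]
width: 1.001
grip_force: 0.0
```

jog_arm(
  motion=[
    [1,26.5,-31.5,0,0],
    [1,26.5,-31.5,0,0],
    [1,26.5,-31.5,0,0],
    [1,26.5,-31.5,0,0],
    [1,26.5,-31.5,0,0],
    [1,26.5,-31.5,0,0],
    [1,26.5,-31.5,0,0],
    [1,26.5,-31.5,0,0],
    [1,26.5,-31.5,0,0],
    [1,26.5,-31.5,0,0],
  ],
)

```text
time: 1.77
tool_pos: [0.4994, 0.1846, 0.2509]
tcp_rot: [3.067, 0.678, -0.001]
wrist_force: [1.5, -0.0, 0.1]
width: 1.0
grip_force: 0.0
```

jog_arm(
  motion=[
    [0,0,0,0,5.5],
    [0,0,0,0,5.5],
    [-0.4,0,0,0,5.5],
    [-0.45,0,0,0,5.5],
    [-0.45,0,0,0,0],
    [-0.45,0,0,0,0],
    [-0.45,0,0,0,0],
  ],
)

```text
time: 2.35
tool_pos: [0.4994, 0.1823, 0.251]
tcp_rot: [3.14, 0.083, -0.001]
wrist_force: [1.0, 0.3, 0.1]
width: 0.275
grip_force: 0.0
```

```bash
python3 - <<'E'
from h import *
im,P=cloud("wrist"); save("w1",im); np.save("w1.npy",P)
s=bot.read_state(); print(s["tool_pos"],R.from_rotvec(s["tcp_rot"]).as_matrix().round(4).tolist(),s["width"],s["wrist_force"],s["time"])
E
```

```text
[0.49951612 0.18227547 0.25108366] [[0.9986, 0.0524, -0.0003], [0.0524, -0.9986, -0.0001], [-0.0003, 0.0001, -1.0]] 0.27468608380675963 [ 0.29232375 -0.21911543  0.12928509] 2.4
```

View pics/w1.png

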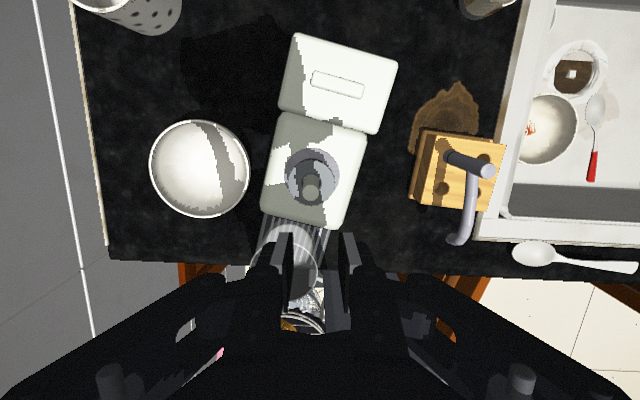

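The wrist view shows the plug at (311,185) in its collar, the bowl at (199,167), and the spout's top at (487,170) with the arm's end at (457,240).

```bash
cat >> h.py <<'E'
def reg(P,u0,u1,v0,v1,z0,z1):
    Q=P[v0:v1,u0:u1].reshape(-1,3); return Q[(Q[:,2]>z0)&(Q[:,2]<z1)]
def show(n,Q):
    if len(Q): print(n,len(Q),'mean',Q.mean(0).round(4),'min',Q.min(0).round(4),'max',Q.max(0).round(4),'circ',[np.round(x,1) for x in cv2.minEnclosingCircle((Q[:,:2]*1000).astype(np.float32))])
E
python3 - <<'E'
from h import *
P=np.load("w1.npy")
show('plugtop',reg(P,290,335,165,215,.13,.15))
show('plugside',reg(P,290,335,165,215,.106,.13))
show('collar',reg(P,280,345,140,215,.096,.104))
show('sptop',reg(P,470,500,150,185,.118,.135))
for z in (.045,.06,.075,.09,.105): show('tube%.3f'%z,reg(P,440,500,145,185,z,z+.015))
show('armtip',reg(P,440,475,215,250,.05,.12))
show('bowl',reg(P,145,255,110,220,.052,.066))
show('glass',reg(P,245,340,215,260,.08,.115))
A=reg(P,440,500,160,250,.092,.118); 
for a in np.arange(.43,.53,.01):
    q=A[(A[:,0]>a)&(A[:,0]<a+.01)]
    if len(q): print(a.round(3),len(q),q[:,1].min().round(4),q[:,1].max().round(4),q[:,2].max().round(4))
E
```

```text
plugtop 254 mean [0.5012 0.187  0.1372] min [0.4928 0.1791 0.1306] max [0.5083 0.1946 0.1395] circ [array([500.4, 187. ]), np.float64(8.0)]
plugside 83 mean [0.5066 0.187  0.1186] min [0.5014 0.18   0.1061] max [0.5084 0.1948 0.1298] circ [array([502.6, 187.4]), np.float64(7.5)]
collar 1315 mean [0.5025 0.1869 0.0996] min [0.476  0.1625 0.0961] max [0.5246 0.2112 0.1038] circ [array([500.3, 186.9]), np.float64(24.5)]
sptop 267 mean [0.5265 0.0255 0.1229] min [0.5183 0.0166 0.118 ] max [0.5339 0.0321 0.1258] circ [array([526.1,  24.4]), np.float64(7.9)]
tube0.045 91 mean [0.5294 0.0295 0.053 ] min [0.5196 0.0201 0.0453] max [0.5359 0.0326 0.0598] circ [array([527.7,  24.2]), np.float64(8.4)]
tube0.060 92 mean [0.5287 0.0298 0.068 ] min [0.5202 0.0242 0.06  ] max [0.5351 0.0322 0.0748] circ [array([527.7,  26. ]), np.float64(7.6)]
tube0.075 105 mean [0.5286 0.0298 0.0829] min [0.5198 0.0248 0.0751] max [0.5348 0.0323 0.0899] circ [array([527.3,  26.2]), np.float64(7.7)]
tube0.090 264 mean [0.5203 0.0276 0.0994] min [0.5069 0.0184 0.09  ] max [0.5346 0.0323 0.1048] circ [array([520.6,  
[... 209 characters left out ...]
n [0.4306 0.0156 0.0642] max [0.4774 0.0283 0.108 ] circ [array([454. ,  21.9]), np.float64(23.4)]
bowl 1079 mean [0.4988 0.3212 0.0561] min [0.4415 0.259  0.052 ] max [0.5551 0.3741 0.0589] circ [array([498.3, 316.5]), np.float64(58.1)]
glass 314 mean [0.4259 0.2075 0.0916] min [0.4018 0.1767 0.08  ] max [0.4341 0.2476 0.1012] circ [array([405.8, 212.3]), np.float64(35.6)]
0.43 11 0.0166 0.0244 0.0948
0.44 72 0.0165 0.0269 0.1024
0.45 107 0.0156 0.0272 0.1053
0.46 112 0.0168 0.0279 0.108
0.47 119 0.0165 0.0283 0.1073
0.48 124 0.0172 0.0288 0.1075
0.49 124 0.0176 0.029 0.1069
0.5 134 0.0182 0.0293 0.1067
0.51 120 0.0184 0.0298 0.1149
0.52 130 0.0283 0.0323 0.1175
0.53 68 0.0245 0.0316 0.1178
```

jog_arm(
  motion=[
    [-0.36,1,-4.7,0,0],
    [-0.36,0,0,30,0],
    [-0.36,0,0,30,0],
    [-0.36,0,0,30,0],
    [-0.36,0,0,15,0],
    [-0.36,0,0,13,0],
    [-0.36,0,0,13,0],
    [-0.36,0,0,10,0],
    [-0.36,0,0,0,0],
    [-0.36,0,0,0,0],
  ],
)

```text
time: 3.23
tool_pos: [0.5001, 0.1872, 0.1099]
tcp_rot: [3.14, 0.08, -0.002]
wrist_force: [0.3, -0.2, 0.6]
width: 0.319
grip_force: 0.0
```

```bash
python3 - <<'E'
from h import *
im,P=cloud("wrist"); save("w2",im); s=bot.read_state(); print(s["tool_pos"],s["wrist_force"],s["torque"],s["width"])
E
```

```text
[0.50077688 0.18736663 0.11075169] [ 0.87283571  1.23429588 -0.22792708] [0.00442071 0.0118588  0.02595395] 0.3180740788352476
```

View pics/w2.png

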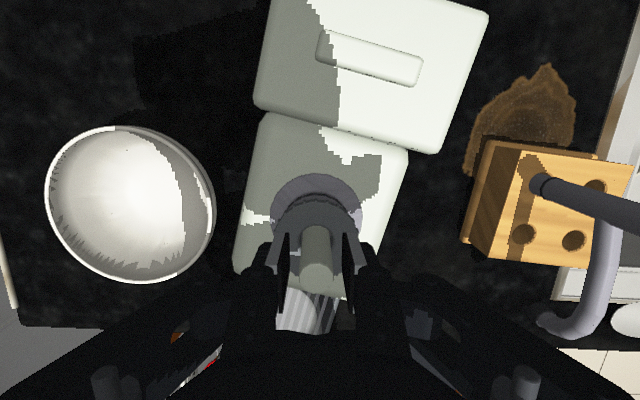

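The plug at (317,255) stands centred between the two fingers, so I press down on the collar.

jog_arm(
  motion=[
    [-0.4,0,0,5,0],
    [-0.4,0,0,3,0],
    [-0.4,0,0,1,0],
    [-0.4,0,0,1,0],
    [-0.4,0,0,1,0],
    [-0.4,0,0,0,0],
    [-0.4,0,0,0,0],
  ],
)

```text
time: 3.87
tool_pos: [0.5005, 0.1872, 0.0998]
tcp_rot: [-3.14, -0.08, -0.0]
wrist_force: [-1.8, 0.2, 3.7]
width: 0.299
grip_force: 1.6
```

jog_arm(
  motion=[
    [-0.4,0,0,1,0],
    [-0.4,0,0,1,0],
    [-0.4,0,0,0,0],
    [-0.4,0,0,0,0],
  ],
)

```text
time: 4.2
tool_pos: [0.5005, 0.1872, 0.0975]
tcp_rot: [-3.14, -0.08, -0.001]
wrist_force: [-0.9, -0.2, 2.0]
width: 0.301
grip_force: 1.3
```

jog_arm(
  motion=[
    [-0.4,0,0,1,0],
    [-0.4,0,0,1,0],
    [-0.4,0,0,0,0],
    [-0.4,0,0,0,0],
  ],
)

```text
time: 4.53
tool_pos: [0.5006, 0.1872, 0.0959]
tcp_rot: [-3.14, -0.08, -0.0]
wrist_force: [-2.3, -0.8, 7.4]
width: 0.296
grip_force: 3.7
```

jog_arm(
  motion=[
    [-0.4,0,0,0.5,0],
    [-0.4,0,0,0.5,0],
    [-0.4,0,0,0,0],
    [-0.4,0,0,0,0],
  ],
)

```text
time: 4.87
tool_pos: [0.5006, 0.1873, 0.0951]
tcp_rot: [-3.141, -0.08, -0.0]
wrist_force: [-2.9, -1.0, 8.4]
width: 0.302
grip_force: 4.1
```

jog_arm(
  motion=[
    [-0.4,0,0,0.5,0],
    [-0.4,0,0,0.5,0],
    [-0.4,0,0,0,0],
    [-0.4,0,0,0,0],
    [-0.4,0,0,0,0],
    [-0.4,0,0,0,0],
  ],
)

```text
time: 5.37
tool_pos: [0.5006, 0.1873, 0.0948]
tcp_rot: [-3.14, -0.08, -0.001]
wrist_force: [-4.6, -1.9, 12.6]
width: 0.299
grip_force: 6.3
```

```bash
python3 - <<'E'
from h import *
im,P=cloud("wrist")
Q=reg(P,290,345,220,300,.105,.17); show('plug',Q); print(np.percentile(Q[:,2],[50,90,99]))
P2=cloud("top")[1]; show('top',reg(P2,300,340,205,250,.125,.16))
P3=cloud("side")[1]; q=P3.reshape(-1,3); q=q[(abs(q[:,0]-.5)<.012)&(abs(q[:,1]-.187)<.012)&(q[:,2]>.1)&(q[:,2]<.16)]; show('side',q)
E
```

```text
plug 1922 mean [0.5063 0.1867 0.1274] min [0.4906 0.1742 0.105 ] max [0.5139 0.1998 0.1478] circ [array([502. , 187.2]), np.float64(17.0)]
[0.12824723 0.14301661 0.14677293]
side 1 mean [0.4903 0.197  0.159 ] min [0.4903 0.197  0.159 ] max [0.4903 0.197  0.159 ] circ [array([490.3, 197. ]), np.float64(0.0)]
```

jog_arm(
  motion=[
    [-0.6,0,0,-0.5,0],
    [-0.8,0,0,-0.3,0],
    [-1,0,0,0,0],
    [-1,0,0,0,0],
    [-1,0,0,0,0],
    [-1,0,0,0,0],
  ],
  force=30,
)

```text
time: 6.02
tool_pos: [0.5017, 0.1875, 0.0955]
tcp_rot: [-3.14, -0.08, -0.004]
wrist_force: [-2.2, -1.3, 9.1]
width: 0.178
grip_force: 30.7
```

jog_arm(
  motion=[
    [-1,0,0,-3,0],
    [-1,0,0,-3,0],
    [-1,0,0,-4,0],
    [-1,0,0,-5,0],
    [-1,0,0,0,0],
  ],
)

```text
time: 6.43
tool_pos: [0.5006, 0.1873, 0.1096]
tcp_rot: [-3.14, -0.08, -0.001]
wrist_force: [0.3, 0.2, -0.4]
width: 0.182
grip_force: 29.2
```

jog_arm(
  motion=[
    [-1,0,0,-20,0],
    [-1,0,0,-30,0],
    [-1,0,-10,-10,0],
    [-1,1,-30,0,0],
    [-1,2,-35,0,0],
    [-1,1,-30,0,0],
    [-1,1,-24,0,0],
    [-1,0,0,15,0],
    [-1,0,0,15,0],
    [-1,0,0,0,0],
  ],
)

```text
time: 7.27
tool_pos: [0.4959, 0.3162, 0.135]
tcp_rot: [3.138, 0.082, -0.01]
wrist_force: [-1.4, -1.2, -1.2]
width: 0.183
grip_force: 29.8
```

```bash
python3 - <<'E'
from h import *
P2=cloud("top")[1]; Q=reg(P2,222,290,195,262,.048,.062); show('bowl',Q)
im,P=cloud("wrist"); s=bot.read_state(); print(s["tool_pos"],s["width"],s["wrist_force"])
save("w3",im); show('fit',reg(P,0,640,0,250,.09,.103))
E
```

```text
bowl 163 mean [0.4891 0.2844 0.0565] min [0.4402 0.2453 0.0481] max [0.5525 0.3507 0.0613] circ [array([488.5, 298.5]), np.float64(64.6)]
[0.49760227 0.31622076 0.1377089 ] 0.17887809216123862 [-0.39928392 -0.20202322 -1.42736486]
fit 25475 mean [0.5739 0.2361 0.0983] min [0.467  0.1238 0.09  ] max [0.6321 0.4791 0.103 ] circ [array([542.7, 308.5]), np.float64(185.5)]
```

View pics/w3.png

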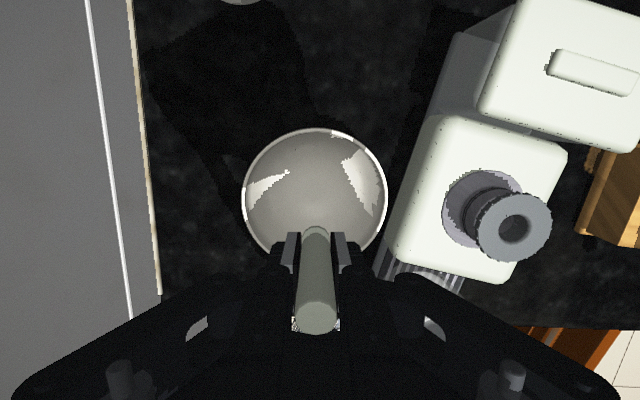

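The plug is upright in the fingers over the bowl, whose rim centre is at (315,195); the empty collar is at (513,227).

jog_arm(
  motion=[
    [-1,0,0,25,0],
    [-1,0,0,25,0],
    [-1,0,0,20,0],
    [-1,0,0,15,0],
    [-1,0,0,10,0],
    [-1,0,0,4,0],
    [-1,0,0,0,0],
    [-1,0,0,0,0],
  ],
)

```text
time: 8.03
tool_pos: [0.4996, 0.3166, 0.0411]
tcp_rot: [-3.14, -0.079, -0.002]
wrist_force: [0.5, -0.1, 0.3]
width: 0.178
grip_force: 29.9
```

jog_arm(
  motion=[
    [-0.4,0,0,0,0],
    [-0.4,0,0,0,0],
    [-0.4,0,0,0,0],
    [-0.4,0,0,0,0],
    [-0.4,0,0,-5,0],
    [-0.4,0,0,-15,0],
    [-0.4,0,0,-30,0],
    [-0.4,0,0,-30,0],
    [-0.4,0,0,-30,0],
    [-0.4,0,0,-30,0],
  ],
)

```text
time: 8.87
tool_pos: [0.4986, 0.3162, 0.1818]
tcp_rot: [-3.141, -0.08, 0.0]
wrist_force: [0.5, 0.4, -0.6]
width: 0.295
grip_force: 0.0
```

jog_arm(
  motion=[
    [-0.2,0,10,-10,0],
    [-0.2,0,41,0,0],
    [-0.2,0,41,0,0],
    [-0.2,0,36,0,0],
    [-0.2,0,0,0,0],
    [-0.2,0,0,0,0],
    [-0.2,0,0,0,0],
  ],
)

```text
time: 9.45
tool_pos: [0.5052, 0.1882, 0.1899]
tcp_rot: [-3.14, -0.078, 0.0]
wrist_force: [-0.0, 1.0, -0.1]
width: 0.4
grip_force: 0.0
```

```bash
python3 - <<'E'
from h import *
im,P=cloud("wrist"); s=bot.read_state(); print(s["tool_pos"],s["width"],s["wrist_force"],s["time"],R.from_rotvec(s["tcp_rot"]).as_matrix().round(3).tolist())
save("w4",im); np.save("w4.npy",P)
E
```

```text
[0.5052263  0.18879752 0.18991363] 0.39940020846245844 [0.84391096 0.02204818 0.71068787] 9.5 [[0.999, 0.051, -0.0], [0.051, -0.999, 0.0], [-0.0, -0.0, -1.0]]
```

View pics/w4.png

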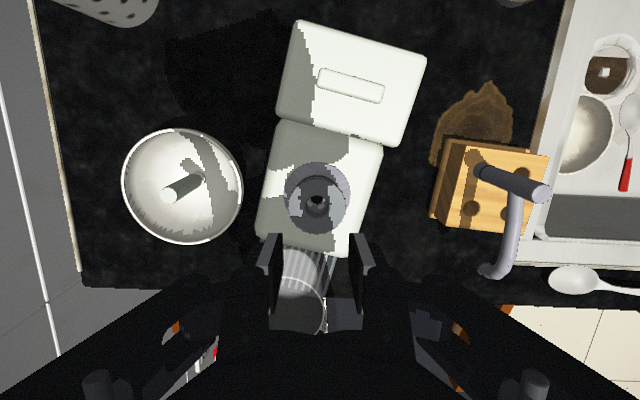

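The plug stands in the bowl at (180,187). The empty collar is at (316,199) and the spout's top at (541,190).

```bash
python3 - <<'E'
from h import *
P=np.load("w4.npy")
q=reg(P,275,360,150,240,.0965,.104); show('collar',q)
c=np.array(cv2.minEnclosingCircle((q[:,:2]*1000).astype(np.float32))[0]); 
# radial fit of outer edge by angle
d=q[:,:2]*1000-q[:,:2].mean(0)*1000; a=np.degrees(np.arctan2(d[:,1],d[:,0])); 
E=[]
for k in range(-180,180,10):
    m=(a>=k)&(a<k+10)
    if m.sum(): i=np.argmax(np.hypot(*d[m].T)); E.append(q[m][i,:2]*1000)
E=np.array(E); A=np.c_[2*E,np.ones(len(E))]; s=np.linalg.lstsq(A,(E**2).sum(1),rcond=None)[0]; print('fit',s[:2],np.sqrt(s[2]+s[0]**2+s[1]**2))
show('sptop',reg(P,515,560,170,215,.118,.13))
A=reg(P,470,560,170,285,.098,.114)
for b in np.arange(.45,.52,.01):
    m=A[(A[:,0]>b)&(A[:,0]<b+.01)]; 
    if len(m): print(b.round(2),m[:,1].min().round(4),m[:,1].max().round(4),m[:,2].max().round(4))
show('plug',reg(P,140,215,150,215,.03,.12)); show('bowl',reg(P,115,250,120,250,.053,.062))
E
```

```text
collar 2166 mean [0.5011 0.187  0.0996] min [0.4765 0.1629 0.0966] max [0.5245 0.2108 0.1022] circ [array([500.3, 187. ]), np.float64(24.4)]
fit [500.40406981 187.05698195] 24.020501730852484
sptop 432 mean [0.5266 0.026  0.123 ] min [0.5187 0.0159 0.118 ] max [0.5341 0.0326 0.1256] circ [array([526.6,  24.2]), np.float64(8.5)]
0.45 0.017 0.0275 0.106
0.46 0.0164 0.028 0.1076
0.47 0.0163 0.0284 0.1082
0.48 0.0177 0.0293 0.1078
0.49 0.0174 0.0292 0.107
0.5 0.0169 0.0298 0.1059
0.51 0.0178 0.0301 0.1137
0.52 0.0288 0.0328 0.1139
plug 1455 mean [0.4976 0.3389 0.0504] min [0.4624 0.3082 0.03  ] max [0.5325 0.3678 0.085 ] circ [array([498.5, 344.5]), np.float64(36.4)]
bowl 1577 mean [0.4992 0.3205 0.0563] min [0.441  0.2593 0.053 ] max [0.5553 0.3743 0.062 ] circ [array([498.5, 316.7]), np.float64(58.0)]
```

jog_arm(
  motion=[
    [-0.2,3,35,0,0],
    [-0.2,3,41,0,0],
    [-0.2,3,41,0,0],
    [-0.2,3,30,0,0],
    [-0.2,1,18.5,0,0],
    [-0.2,0,0,20,0],
    [-0.2,0,0,20,0],
    [-0.2,0,0,0,0],
    [-0.2,0,0,0,0],
  ],
)

```text
time: 10.25
tool_pos: [0.5256, 0.0248, 0.1487]
tcp_rot: [-3.14, -0.082, 0.006]
wrist_force: [-0.1, -1.2, 0.6]
width: 0.4
grip_force: 0.0
```

```bash
python3 - <<'E'
from h import *
im,P=cloud("wrist"); s=bot.read_state(); print(s["tool_pos"],s["width"],s["wrist_force"],s["time"],s["tcp_rot"])
save("w5",im); np.save("w5.npy",P)
q=P[:330].reshape(-1,3); q=q[(abs(q[:,0]-.5266)<.02)&(abs(q[:,1]-.0243)<.016)]
for z in (.11,.12): show(str(z),q[(q[:,2]>z)&(q[:,2]<z+.01)])
E
```

```text
[0.52671185 0.02482507 0.15001664] 0.40177995256989635 [-0.44492515  0.92317324  0.48138202] 10.3 [-3.14032648e+00 -8.23842142e-02  1.57037315e-03]
0.11 133 mean [0.5322 0.0243 0.1151] min [0.5265 0.0161 0.11  ] max [0.5343 0.0318 0.1199] circ [array([526.6,  23.9]), np.float64(7.9)]
0.12 497 mean [0.527  0.0241 0.1233] min [0.5183 0.0163 0.12  ] max [0.5342 0.0316 0.1256] circ [array([526.2,  24.1]), np.float64(8.0)]
```

View pics/w5.png

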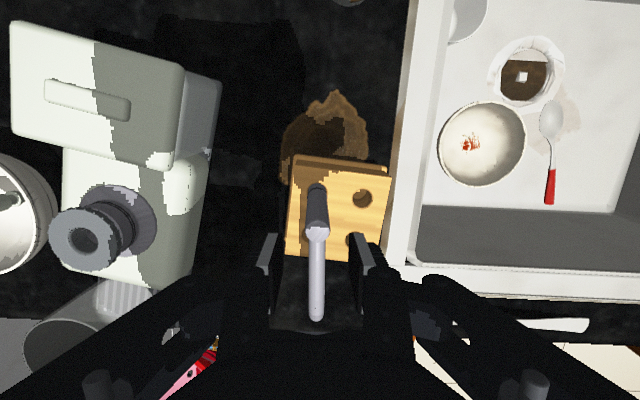

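The spout's tube (317,232) and its arm lie centred between the fingers, with the arm in line with tool x.

jog_arm(
  motion=[
    [-0.2,-0.4,0.6,15,0],
    [-0.2,0,0,20,0],
    [-0.2,0,0,15,0],
    [-0.2,0,0,8,0],
    [-0.2,0,0,0,0],
    [-0.6,0,0,0,0],
    [-1,0,0,0,0],
    [-1,0,0,0,0],
    [-1,0,0,0,0],
    [-1,0,0,0,0],
  ],
  force=80,
)

```text
time: 11.13
tool_pos: [0.5276, 0.0233, 0.0935]
tcp_rot: [-3.14, -0.08, -0.004]
wrist_force: [0.3, 0.1, 3.9]
width: 0.164
grip_force: 78.0
```

jog_arm(
  motion=[
    [-1,0,0,0,0],
    [-1,0,0,-5,0],
    [-1,0,0,-15,0],
    [-1,0,0,-20,0],
    [-1,0,0,-30,0],
    [-1,0,0,-30,0],
    [-1,0,0,-20,0],
    [-1,0,0,0,0],
  ],
)

```text
time: 11.8
tool_pos: [0.5293, 0.023, 0.2176]
tcp_rot: [3.14, 0.08, 0.013]
wrist_force: [0.7, 0.4, -0.3]
width: 0.164
grip_force: 78.3
```

jog_arm(
  motion=[
    [-1,-3,-30,0,0],
    [-1,-4,-38,0,0],
    [-1,-4,-38,0,0],
    [-1,-4,-35,0,0],
    [-1,-3,-24,0,0],
    [-1,0,0,0,5],
    [-1,0,0,0,6],
    [-1,0,0,0,5],
    [-1,0,0,0,0],
    [-1,0,0,0,0],
  ],
)

```text
time: 12.63
tool_pos: [0.4991, 0.1867, 0.2108]
tcp_rot: [3.12, -0.354, -0.003]
wrist_force: [-0.2, -0.4, -0.2]
width: 0.163
grip_force: 78.5
```

```bash
python3 - <<'E'
from h import *
im,P=cloud("wrist"); s=bot.read_state(); print(s["tool_pos"],s["width"],s["wrist_force"],s["time"])
M=R.from_rotvec(s["tcp_rot"]).as_matrix(); print(M.round(4).tolist())
save("w6",im); np.save("w6.npy",P); T=(P-s["tool_pos"])@M; np.save("w6t.npy",T)
q=P.reshape(-1,3); t=T.reshape(-1,3)
m=(abs(t[:,0])<.013)&(abs(t[:,1])<.010)
for z in np.arange(.13,.26,.01):
    k=m&(q[:,2]>z)&(q[:,2]<z+.01)
    if k.sum()>5: print(z.round(3),k.sum(),'x',t[k,0].min().round(4),t[k,0].max().round(4),'y',t[k,1].min().round(4),t[k,1].max().round(4), t[k,1].mean().round(4))
E
```

```text
[0.49933047 0.18667768 0.21100797] 0.16148949561474293 [-0.37955752  0.77573802 -1.63998204] 12.6833
[[0.9745, -0.2242, -0.0018], [-0.2242, -0.9745, -0.0007], [-0.0016, 0.0011, -1.0]]
0.13 93 x -0.0 0.0082 y -0.0085 0.0068 -0.0004
0.14 30 x 0.0007 0.008 y -0.0081 0.0072 -0.0006
0.15 94 x 0.0001 0.0079 y -0.0085 0.007 -0.0007
0.16 89 x 0.0008 0.0078 y -0.0084 0.0071 -0.0007
0.17 160 x -0.0015 0.0082 y -0.0087 0.0077 -0.0006
0.18 149 x -0.0003 0.0077 y -0.0083 0.0073 -0.0006
0.19 166 x 0.0012 0.0073 y -0.0078 0.0068 -0.0005
0.2 192 x 0.0024 0.0074 y -0.0075 0.0064 -0.0006
0.21 326 x 0.0025 0.0124 y -0.0099 0.01 -0.0001
0.22 437 x 0.002 0.0125 y -0.01 0.0099 -0.0002
0.23 690 x -0.0101 0.0125 y -0.0099 0.01 -0.0002
0.24 1418 x -0.0108 0.0125 y -0.01 0.01 -0.0003
0.25 376 x -0.0074 0.013 y -0.01 0.0099 0.0009
```

View pics/w6.png

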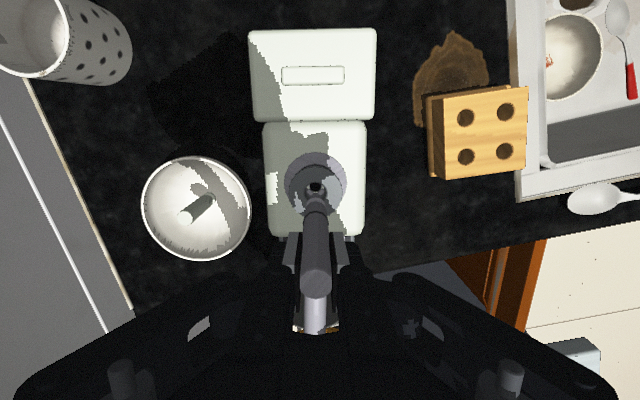

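The spout is upright in the grip at (316,270) above the fitting (315,190), and the arm lies along the unit's axis towards the glass.

jog_arm(
  motion=[
    [-1,0.9,0.2,12,0],
    [-1,0,0,12,0],
    [-1,0,0,6,0],
    [-1,0,0,5,0],
    [-1,0,0,5,0],
    [-1,0,0,3,0],
    [-1,0,0,0,0],
    [-1,0,0,0,0],
  ],
)

```text
time: 13.35
tool_pos: [0.5009, 0.1867, 0.1691]
tcp_rot: [-3.121, 0.358, 0.0]
wrist_force: [0.2, -0.6, 0.2]
width: 0.161
grip_force: 78.5
```

jog_arm(
  motion=[
    [-1,0,0,3,0],
    [-1,0,0,3,0],
    [-1,0,0,2,0],
    [-1,0,0,0,0],
    [-1,0,0,0,0],
  ],
)

```text
time: 13.77
tool_pos: [0.5007, 0.1867, 0.1608]
tcp_rot: [3.121, -0.358, -0.0]
wrist_force: [-0.5, -0.1, -1.3]
width: 0.161
grip_force: 78.6
```

jog_arm(
  motion=[
    [-1,0,0,2,0],
    [-1,0,0,2,0],
    [-1,0,0,1,0],
    [-1,0,0,1,0],
    [-1,0,0,0,0],
    [-1,0,0,0,0],
  ],
)

```text
time: 14.27
tool_pos: [0.5006, 0.1866, 0.1549]
tcp_rot: [3.121, -0.358, -0.001]
wrist_force: [-1.7, -1.0, -1.1]
width: 0.161
grip_force: 78.6
```

jog_arm(
  motion=[
    [-1,0,0,1,0],
    [-1,0,0,1,0],
    [-1,0,0,1,0],
    [-1,0,0,0,0],
    [-1,0,0,0,0],
  ],
)

```text
time: 14.68
tool_pos: [0.501, 0.1867, 0.1528]
tcp_rot: [-3.121, 0.358, -0.001]
wrist_force: [-1.8, -1.3, 5.4]
width: 0.16
grip_force: 79.2
```

jog_arm(
  motion=[
    [-1,0,0,1,0],
    [-1,0,0,1,0],
    [-1,0,0,0,0],
    [-1,0,0,0,0],
  ],
)

```text
time: 15.02
tool_pos: [0.5009, 0.1867, 0.1504]
tcp_rot: [-3.121, 0.358, -0.0]
wrist_force: [-2.4, -0.3, 2.5]
width: 0.165
grip_force: 79.1
```

jog_arm(
  motion=[
    [-1,0,0,1,0],
    [-1,0,0,1,0],
    [-1,0,0,1,0],
    [-1,0,0,0,0],
    [-1,0,0,0,0],
  ],
)

```text
time: 15.43
tool_pos: [0.5007, 0.1867, 0.1466]
tcp_rot: [3.121, -0.358, -0.001]
wrist_force: [-0.8, 0.8, 1.9]
width: 0.165
grip_force: 79.0
```

jog_arm(
  motion=[
    [-1,0,0,1,0],
    [-1,0,0,1,0],
    [-1,0,0,0,0],
    [-1,0,0,0,0],
  ],
)

```text
time: 15.77
tool_pos: [0.501, 0.1867, 0.1448]
tcp_rot: [-3.121, 0.358, -0.0]
wrist_force: [0.2, -0.7, 0.1]
width: 0.16
grip_force: 78.6
```

jog_arm(
  motion=[
    [-1,0,0,1,0],
    [-1,0,0,0,0],
    [-1,0,0,0,0],
  ],
)

```text
time: 16.02
tool_pos: [0.501, 0.1867, 0.1442]
tcp_rot: [-3.121, 0.358, -0.001]
wrist_force: [-1.8, 0.6, 2.9]
width: 0.16
grip_force: 78.7
```

jog_arm(
  motion=[
    [-1,0,0,1,0],
    [-1,0,0,0,0],
    [-1,0,0,0,0],
  ],
)

```text
time: 16.27
tool_pos: [0.501, 0.1867, 0.1432]
tcp_rot: [-3.121, 0.358, -0.001]
wrist_force: [-1.4, 0.2, 3.5]
width: 0.163
grip_force: 78.7
```

jog_arm(
  motion=[
    [-1,0,0,1,0],
    [-1,0,0,0,0],
    [-1,0,0,0,0],
  ],
)

```text
time: 16.52
tool_pos: [0.5012, 0.1867, 0.1427]
tcp_rot: [-3.121, 0.358, -0.001]
wrist_force: [-1.5, -0.6, 5.5]
width: 0.161
grip_force: 79.5
```

jog_arm(
  motion=[
    [-1,0,0,1,0],
    [-1,0,0,0,0],
    [-1,0,0,0,0],
  ],
)

```text
time: 16.77
tool_pos: [0.5015, 0.1867, 0.1426]
tcp_rot: [-3.121, 0.358, -0.002]
wrist_force: [-2.4, -0.6, 10.7]
width: 0.159
grip_force: 79.9
```

jog_arm(
  motion=[
    [-1,0,0,0.7,0],
    [-1,0,0,0,0],
    [-1,0,0,0,0],
  ],
)

```text
time: 17.02
tool_pos: [0.5016, 0.1867, 0.1426]
tcp_rot: [-3.121, 0.358, -0.003]
wrist_force: [-4.4, -1.7, 13.1]
width: 0.16
grip_force: 80.2
```

```bash
python3 - <<'E'
from h import *
im,P=cloud("wrist"); s=bot.read_state(); print(s["tool_pos"],s["wrist_force"])
q=P.reshape(-1,3); m=np.hypot(q[:,0]-.5003,q[:,1]-.187); k=(m>.013)&(m<.022)&(q[:,2]>.08)&(q[:,2]<.11)&(q[:,0]>.5)
print(k.sum(),np.percentile(q[k,2],[10,50,90]))
P=np.load("w4.npy");q=P.reshape(-1,3); m=np.hypot(q[:,0]-.5003,q[:,1]-.187); k=(m>.013)&(m<.022)&(q[:,2]>.08)&(q[:,2]<.11)&(q[:,0]>.5)
print('ref',k.sum(),np.percentile(q[k,2],[10,50,90]))
save("w7",im)
E
```

```text
[0.50163398 0.18675225 0.14259803] [-4.10715899 -2.12471992 13.65816025]
1140 [0.09874046 0.0996721  0.10046868]
ref 745 [0.09881858 0.09973812 0.10060981]
```

jog_arm(
  motion=[
    [-1,0,0,-1.5,0],
    [-1,0,0,-1.5,0],
    [-1,0,0,-1,0],
    [-1,0,0,-1,0],
    [-1,0,0,0,0],
    [-1,0,0,0,0],
  ],
)

```text
time: 17.57
tool_pos: [0.5007, 0.1867, 0.1448]
tcp_rot: [3.121, -0.358, -0.001]
wrist_force: [-0.4, 1.6, -1.3]
width: 0.163
grip_force: 78.3
```

jog_arm(
  motion=[
    [-1,0,0,-1,0],
    [-1,0,0,-1,0],
    [-1,0,0,0,0],
    [-1,0,0,0,0],
  ],
)

```text
time: 17.9
tool_pos: [0.4995, 0.1861, 0.1451]
tcp_rot: [3.12, -0.358, -0.005]
wrist_force: [3.1, 1.9, -16.8]
width: 0.161
grip_force: 78.1
```

jog_arm(
  motion=[
    [-1,0,0,0,0],
    [-1,0,0,0.5,0],
    [-1,0,0,0,0],
    [-1,0,0,0,0],
    [-1,0,0,0,0],
  ],
)

```text
time: 18.32
tool_pos: [0.4996, 0.1861, 0.1453]
tcp_rot: [3.12, -0.358, -0.004]
wrist_force: [2.1, -0.6, -22.9]
width: 0.161
grip_force: 78.0
```

jog_arm(
  motion=[
    [-1,0,0,1.5,0],
    [-1,0,0,1,0],
    [-1,0,0,0,0],
  ],
)

```text
time: 18.57
tool_pos: [0.5006, 0.1864, 0.1451]
tcp_rot: [3.12, -0.358, -0.001]
wrist_force: [-1.8, -1.1, -12.1]
width: 0.16
grip_force: 78.9
```

jog_arm(
  motion=[
    [-1,0,0,1,0],
    [-1,0,0,0.5,0],
    [-1,0,0,0,0],
    [-1,0,0,0,0],
  ],
)

```text
time: 18.9
tool_pos: [0.5016, 0.1869, 0.1448]
tcp_rot: [-3.12, 0.358, -0.003]
wrist_force: [-4.4, -2.3, 2.9]
width: 0.16
grip_force: 80.5
```

```bash
python3 - <<'E'
from h import *
im,P=cloud("wrist"); s=bot.read_state(); print(s["tool_pos"],s["wrist_force"])
q=P.reshape(-1,3); m=np.hypot(q[:,0]-.5003,q[:,1]-.187); k=(m>.013)&(m<.022)&(q[:,2]>.08)&(q[:,2]<.11)&(q[:,0]>.5)
print(k.sum(),np.percentile(q[k,2],[10,50,90]))
E
```

```text
[0.50166239 0.18687178 0.14474592] [-5.13798187 -3.47497611  2.3619793 ]
1120 [0.09887175 0.09969314 0.10048784]
```

jog_arm(
  motion=[
    [-0.8,0,0,0,0],
    [-0.2,0,0,0,0],
    [-0.2,0,0,0,0],
    [-0.2,0,0,0,0],
    [-0.2,0,0,-8,0],
    [-0.2,0,0,-20,0],
    [-0.2,0,0,-30,0],
    [-0.2,0,0,-30,0],
    [-0.2,0,0,0,0],
    [-0.2,0,0,0,0],
  ],
  force=20,
)

```text
time: 19.78
tool_pos: [0.5032, 0.1875, 0.2347]
tcp_rot: [-3.118, 0.358, -0.011]
wrist_force: [-0.0, 0.3, -0.4]
width: 0.399
grip_force: 0.0
```

```bash
python3 - <<'E'
from h import *
im,P=cloud("wrist"); s=bot.read_state(); print(s["tool_pos"],s["wrist_force"],s["width"],s["time"])
save("w8",im)
q=P.reshape(-1,3); m=np.hypot(q[:,0]-.5003,q[:,1]-.187); k=(m>.013)&(m<.022)&(q[:,2]>.08)&(q[:,2]<.11)&(q[:,0]>.5)
print(k.sum(),np.percentile(q[k,2],[10,50,90]))
k=(m<.012)&(q[:,2]>.165)&(q[:,2]<.18); show('top',q[k])
k=(m<.012)&(q[:,2]>.105)&(q[:,2]<.125); show('low',q[k])
P=cloud("top")[1]; show('tipTop',reg(P,290,340,220,300,.108,.165)); show('glass',reg(P,270,345,245,310,.085,.106))
E
```

```text
[0.50182987 0.18701801 0.23246627] [-1.02453226  0.18075181  0.88026012] 0.40169440764297615 19.8333
536 [0.098792   0.09973479 0.10057869]
top 404 mean [0.5022 0.1869 0.1737] min [0.4934 0.1795 0.1652] max [0.5086 0.195  0.1769] circ [array([501. , 187.2]), np.float64(7.9)]
low 93 mean [0.5067 0.1861 0.1145] min [0.4995 0.1788 0.1051] max [0.5089 0.1947 0.1245] circ [array([502. , 186.7]), np.float64(8.1)]
tipTop 58 mean [0.4153 0.2083 0.1426] min [0.4067 0.2018 0.1199] max [0.4242 0.2157 0.1567] circ [array([415.5, 207.7]), np.float64(10.6)]
glass 106 mean [0.376  0.2017 0.0964] min [0.3594 0.1769 0.0852] max [0.424  0.2482 0.1039] circ [array([395.3, 213.8]), np.float64(38.0)]
```

View pics/w8.png

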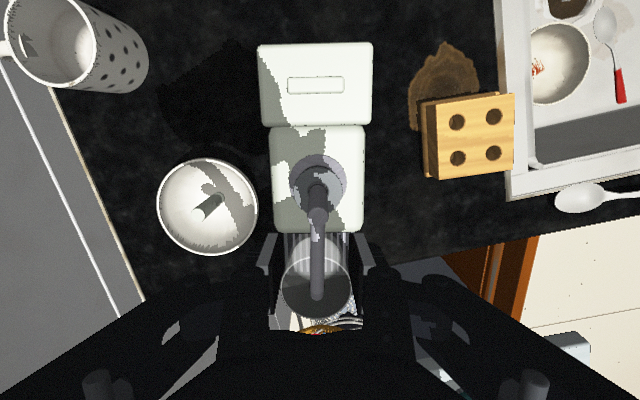

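The spout stands locked with its arm over the glass (317,290), the collar is up, and the plug is in the bowl at (208,207).

```bash
python3 -c "
from workcell import bot
print(bot.finish_job())"
```

```text
the job is handed in; nothing more can be done
None
```

The job is handed in (no verdict was returned): the plug is in the bowl, and the spout is locked on its stop with its outlet about 18 mm from the glass's middle. I tugged it before letting go and it held, but the tug peaked at about 23 N, over the 20 N guideline though below the 35 N limit.

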